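# Turn the supplies organizer to the roll of labels

### The job

The packer needs the roll of labels at the front of the rotating supplies organizer: with a fingertip, gently push the organizer round (the upright posts on its rim are there to push against) until the roll of labels stands in line with the dark pointer that sticks out of the foot, and leave it at rest there. Do not grip the organizer; do not touch, tip or take out the things that stand in it, and leave the other things on the table where they are.

Things in the scene. Friction and masses are not known exactly. Their poses are not given: they have to be found in the camera images.
- base: Black round foot of the organizer, 200 mm across, 12 mm high, fixed to the table. Origin on the turning axis at table height. A flat dark steel tongue (the pointer, 22 mm wide, 10 mm high, pointed end) lies on the table and sticks out from under the tray along the base's own -x axis, towards the robot within about 0.5 rad; its tip is 177 mm from the axis.
- pointer_tip (a point): Tip of the pointer, 10 mm above the table.
- base_centre (a point): Point on the turning axis at the height of the tray's top face, 24 mm above the table.
- tray: Grey turning tray, 264 mm across, disc 14 to 24 mm above the table. Origin on the axis at the disc's underside. Turns about the vertical, either way, no end stops; light friction (0.12 N m), stays where it is left. Crossed partitions (4 mm thick, tops 64 mm above the table) along its x and y axes make four compartments inside a 14 mm high lip, 200 mm across. One thing in each, about 58 mm from the axis.
- post0 (a point): Centre of the top of upright dark post 0: 16 mm thick, from the disc up to 84 mm above the table, on the tray's rim outside the lip, 118 mm from the axis, in line with the partition along the tray's +x axis. The four posts are alike and are for pushing the tray round.
- post1 (a point): Centre of the top of upright dark post 1: 16 mm thick, from the disc up to 84 mm above the table, on the tray's rim outside the lip, 118 mm from the axis, in line with the partition along the tray's +y axis. The four posts are alike and are for pushing the tray round.
- post2 (a point): Centre of the top of upright dark post 2: 16 mm thick, from the disc up to 84 mm above the table, on the tray's rim outside the lip, 118 mm from the axis, in line with the partition along the tray's -x axis. The four posts are alike and are for pushing the tray round.
- post3 (a point): Centre of the top of upright dark post 3: 16 mm thick, from the disc up to 84 mm above the table, on the tray's rim outside the lip, 118 mm from the axis, in line with the partition along the tray's -y axis. The four posts are alike and are for pushing the tray round.
- label_roll: Plain white roll of labels standing on end, a short thick cylinder 70 mm across and 60 mm tall with a hole down its middle, by far the biggest thing on the tray; it nearly fills its compartment, loose; origin at the centre of its underside, z up. It changes compartment from start to start.
- clip_cup: Small round clear cup of paper clips, 56 mm across, 52 mm tall; loose, free to stand anywhere in its compartment; origin at the centre of its underside, z up. It changes compartment from start to start.
- staple_box: Small flat box of staples, 34 x 58 x 22 mm; loose, free to stand anywhere in its compartment; origin at the centre of its underside, z up. It changes compartment from start to start.
- eraser: Eraser, 23 x 45 x 12 mm; loose, free to stand anywhere in its compartment; origin at the centre of its underside, z up. It changes compartment from start to start.
- stapler: Desk stapler, 36 x 150 x 54 mm, loose on the table to the robot's right. Bystander; origin at the centre of its underside.
- tape_roll: Roll of brown packing tape lying flat, 101 mm across, 48 mm high, loose on the table to the left. Bystander; origin at the centre of its underside.
- glue_bottle: Tall white squeeze bottle, 52 mm thick, 190 mm tall, loose at the back. Bystander; origin at the centre of its underside.
There are look-alikes about, which are no part of the job. Of the things that look like the staple_box, the middle-sized one is meant.

How it is judged:
By the outcome, as a careful person would: the job done as asked, in the order asked, and still so for the second after the job is handed in, with the robot touching nothing.
It also fails if it takes over 58 s, if anything falls off the work surface, if the arm or the gripper's body presses on something with over 40 N, if the wrist force passes 120 N, or if a joint passes its speed limit or range.

### The arm

A 6-joint arm with a two-finger parallel gripper is mounted at the origin on a cart in front of the work surface, level with it; the furniture and walls round the work are solid. World frame = base frame: x ahead of the robot, y to its left, z up, the work surface at z = 0. Lengths are in mm, angles in rad, forces in N, time in s.
With the tool pointing down it reaches from about 400 to 925 mm from the base axis. Payload 12.5 kg.
Tool frame: the origin (TCP) lies midway between the tips of the shut fingers; the grasp point (between the pads) lies 19 mm behind it; z points along the fingers, y is the line along which they close (so a half turn about z gives the same grasp; the last joint's range is limited). The gripper opens to 95 mm and grips with 3 to 60 N. Pads are 20 mm wide; open, the fingers measure 119 mm over their backs; the gripper's body (75 mm by 180 mm) begins 59 mm behind the grasp point.
Start: joints at [-1.228, 0.491, 1.559, -0, 1.092, -0.106], TCP at [271.202, -563.113, 214.661] pointing down, gripper open.
Joint ranges: [-3.1, 3.1], [-0.84, 2.19], [0.05, 2.79], [-1.13, 4.28], [0.06, 2.93], [-2.69, 2.69]. Speed limits (rad/s): [2.22, 2.22, 2.79, 3.14, 3.14, 3.14].

### API

Orientations are given as [roll, pitch, yaw] about the fixed x, y, z axes, in that order (R = Rz(yaw) Ry(pitch) Rx(roll)).
In Python, from cell import state, read_camera, job_done gives the robot as it stands.
- The arm moves only by the tool carry_out, never from a script. Its argument "moves" is a list of rows, each an object with "slide": the shift along the tool's x, y, z as a fraction of full scale, a list of three; "spin": the turn about the tool's z as a fraction of full scale. A call has 1 to 12 rows; each row shifts and turns the commanded pose from where the row before left it, along the tool's axes as they then stand; what a row does not reach is not made up. Full scale, the value 1, is 0.4 m for a shift and 30 degrees for a turn. A row lasts 1/12 s, in which the tool goes at most 41.7 mm and 7.16 degrees, less where a joint would pass 70% of its speed; a pose out of reach is approached as far as the arm can. A call with a number of a shift or a turn outside -1 to 1 is refused whole. A call with a gripper value outside its range is refused whole. "hand" is the closure, from 0 (fully open) to 1 (shut), set as the call begins (left out, the last holds). The fingers move at their own pace and stop on an object; the grip force is fixed at half the most. Time passes only in rows, so rows that do not move let the fingers close. It gives the time, the measured TCP pose, the force, the opening and the grip force at its end, in the units of the state.
- state(): the state, without advancing time (a new reading comes with each control period).
- read_camera(name): name is "side" or "top"; returns a dict with "color" (400x640x3 uint8, red, green, blue), "K" (3x3 intrinsics, pixels), "R" (3x3) and "t" (3): a world point X has camera coordinates R X + t. Camera axes: x right, y down, z forward; pixel columns grow to the right and rows downward; lengths in mm; the calibration is good to about 2 mm. A picture is of the moment at which its call begins. There is no depth.
- job_done(): hands the job in; it is judged then, once.
The state is a dict: "t": time; "joints": joint angles; "qvel": joint speeds; "tau": joint torques, N m; "eef_pos": TCP position; "tcp_rot": TCP orientation; "ft_force": force on the tool from outside, world axes, zero at the start; "moment": the same for the moment, N m; "opening": opening from 0.0 (shut) to 1.0 (fully open); "grip_force": force on a finger pad.
Only numpy, scipy, OpenCV 4.12 (cv2) and the standard library are available. Lean on these libraries where they do the work, as an engineer would, in place of code of your own. Each camera call takes 0.05 s, during which the arm holds its last target. There are 200 camera calls.

## Working session

There is one attempt and no reset: what is moved stays moved. The work goes in short steps, Python scripts to look and compute and a tool call to move; the robot and the scene stay as the last step left them, time stands still between calls to the robot, and variables do not carry over. Pictures are saved under pics/ and viewed, at most 10 in all, crops included, and the job is handed in when it is done.

Besides the shell and the picture viewer there is one more tool, called after "Emit:" by a JSON object that holds its "fn" and its "kwargs". carry_out: Moves the arm, as the interface text tells. Shift numbers are shares of 0.4 m and turn numbers shares of 30 degrees, none past 1 either way. Its arguments: {"type":"object","properties":{"moves":{"type":"array"},"hand":{"type":"number"}},"required":["moves"]}

```bash
mkdir -p pics; cat > h.py <<'E'
import cv2,numpy as np
from cell import state,read_camera,job_done
def snap(n,f):
    c=read_camera(n); cv2.imwrite(f,c["color"][:,:,::-1]); return c
def px2w(c,u,v,z):
    K,R,t=[np.array(c[k],float) for k in "KRt"]; t=t.ravel()
    d=R.T@np.linalg.inv(K)@[u,v,1]; o=-R.T@t
    return o+d*(z-o[2])/d[2]
def w2px(c,X):
    p=np.array(c["K"])@(np.array(c["R"])@X+np.array(c["t"]).ravel()); return p[:2]/p[2]
E
python3 - <<'E'
from h import *
c=snap("top","pics/t1.png"); d=snap("side","pics/s1.png")
np.savez("cams.npz",**{k+n:x[k] for n,x in(("t",c),("s",d)) for k in "KRt"})
print(state())
for x in(400,600,800):print(w2px(c,[x,0,24]),w2px(d,[x,0,24]))
E
```

```text
{'t': 0.1, 'joints': array([-1.22761871e+00,  4.91485337e-01,  1.55940409e+00, -4.66646687e-05,
        1.09172540e+00, -1.05587704e-01]), 'qvel': array([ 2.64869373e-04, -8.89493335e-04, -7.99644038e-04,  3.55216446e-05,
       -1.72197561e-03, -1.14387028e-03]), 'tau': array([ 2.24342708e-03, -6.13624549e+01, -2.58602768e+01,  6.93353126e-02,
        4.70128481e-02, -7.22934169e-05]), 'eef_pos': array([ 271.09749177, -562.88778986,  214.12348898]), 'tcp_rot': array([-3.14057181e+00, -6.65698767e-05,  4.48786821e-01]), 'ft_force': array([ 0.43424047,  0.56736288, -0.10166747]), 'moment': array([ 0.03585267, -0.00382646,  0.00185832]), 'grip_force': 0.0, 'opening': 0.9993231117293073}
[353.19643373 282.5544099 ] [389.77179751 236.84432955]
[352.89063947 211.86386184] [332.94886581 214.88322736]
[352.59882952 144.40607137] [283.88251444 195.9199123 ]
```

View pics/t1.png

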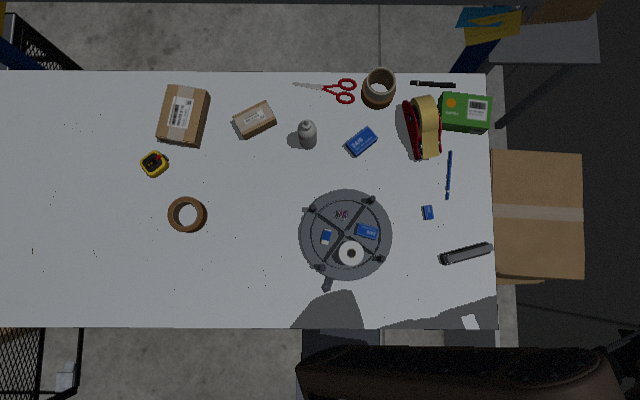

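View pics/s1.png

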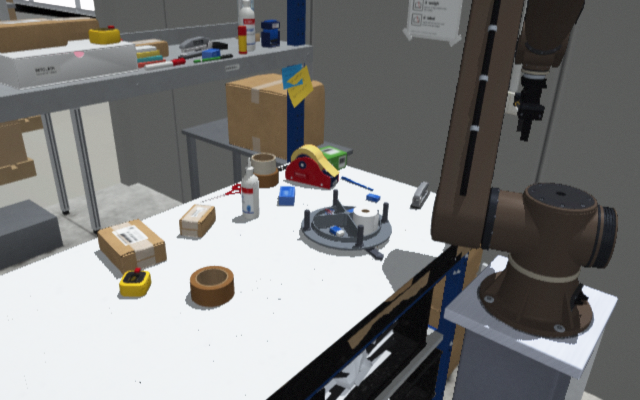

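The top view shows the tray centred near (345,235), the white roll at (351,253) and the pointer tip near (325,290). I'll enlarge that part.

```bash
python3 - <<'E'
from h import *
a=cv2.imread("pics/t1.png")[182:297,290:400]
cv2.imwrite("pics/t1c.png",cv2.resize(a,None,fx=5,fy=5,interpolation=cv2.INTER_CUBIC))
E
```

```text
(no output)
```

View pics/t1c.png

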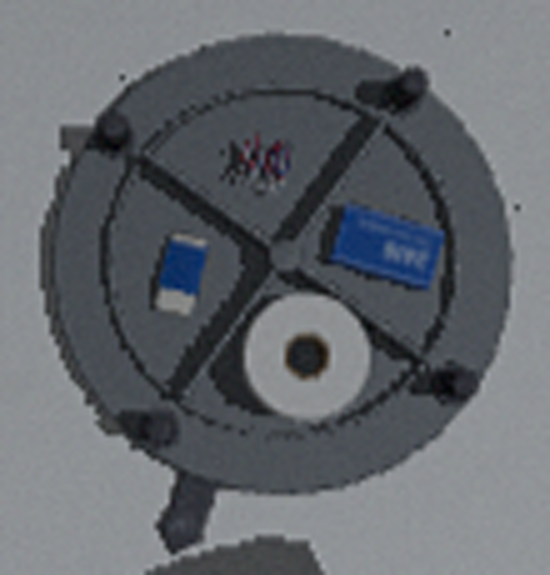

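The crop shows post tops at about (412,82), (113,130), (155,425) and (460,380), the roll's top at (307,355), the pointer tip at (175,550) and the tray rim spanning x 45–512, y 35–492.

```bash
cat > m.py <<'E'
from h import *
C=np.load("cams.npz")
ct={k:C[k+"t"] for k in "KRt"}
f=lambda u,v,z:px2w(ct,290+(u+.5)/5-.5,182+(v+.5)/5-.5,z)
def rep(posts,roll,rim=(279,263),tip=(175,550)):
    P=np.array([f(*p,84) for p in posts]); c1=P.mean(0)[:2]; c2=f(*rim,24)[:2]; r=f(*roll,84)[:2]; tp=f(*tip,10)[:2]
    print("centres",c1,c2); c=c1
    pol=lambda p:(np.round(p[:2],0),round(np.hypot(*(p[:2]-c)),1),round(np.degrees(np.arctan2(*(p[:2]-c)[::-1])),1))
    for p in P:print("post",pol(p))
    print("roll",pol(r),"tip",pol(tp))
E
python3 - <<'E'
from m import *
rep([(412,82),(113,130),(155,425),(460,380)],(307,355))
E
```

```text
centres [536.75540561  21.78526941] [535.64325023  21.64714281]
post (array([631., -48.]), np.float64(117.4), np.float64(-36.6))
post (array([603., 116.]), np.float64(115.2), np.float64(54.7))
post (array([444.,  92.]), np.float64(116.3), np.float64(143.0))
post (array([469., -72.]), np.float64(116.0), np.float64(-125.9))
roll (array([482.,  10.]), np.float64(56.3), np.float64(-168.0)) tip (array([374.,  80.]), np.float64(173.0), np.float64(160.3))
```

Emit:
{"fn": "carry_out", "kwargs": {"moves": [{"slide": [0.075, -0.06, 0], "spin": 0}, {"slide": [0.075, -0.06, 0], "spin": 0}, {"slide": [0.075, -0.06, 0], "spin": 0}, {"slide": [0.075, -0.06, 0], "spin": 0}, {"slide": [0.075, -0.06, 0], "spin": 0}, {"slide": [0.075, -0.06, 0], "spin": 0}, {"slide": [0.075, -0.06, 0], "spin": 0}, {"slide": [0.075, -0.06, 0], "spin": 0}, {"slide": [0.075, -0.06, 0], "spin": 0}, {"slide": [0.075, -0.06, 0], "spin": 0}, {"slide": [0, 0, 0], "spin": -0.2}, {"slide": [0, 0, 0], "spin": -0.2}], "hand": 1}}

```text
t: 1.1
eef_pos: [438.0, -214.6, 214.6]
tcp_rot: [-3.141, 0.0, 0.666]
ft_force: [-0.5, -0.7, 0.4]
opening: 0.217
grip_force: 0.0
```

Emit:
{"fn": "carry_out", "kwargs": {"moves": [{"slide": [0.067, -0.031, 0], "spin": 0}, {"slide": [0.067, -0.031, 0], "spin": 0}, {"slide": [0.067, -0.031, 0], "spin": 0}, {"slide": [0.067, -0.031, 0], "spin": 0}, {"slide": [0, 0, 0], "spin": 0}, {"slide": [0, 0, 0.07], "spin": 0}, {"slide": [0, 0, 0.07], "spin": 0}, {"slide": [0, 0, 0.07], "spin": 0}, {"slide": [0, 0, 0.07], "spin": 0}, {"slide": [0, 0, 0.07], "spin": 0}, {"slide": [0, 0, 0.06], "spin": 0}, {"slide": [0, 0, 0], "spin": 0}]}}

```text
t: 2.1
eef_pos: [489.8, -111.7, 47.0]
tcp_rot: [-3.136, 0.004, 0.658]
ft_force: [-0.2, 0.4, -1.3]
opening: 0.004
grip_force: 0.0
```

Emit:
{"fn": "carry_out", "kwargs": {"moves": [{"slide": [0, -0.012, 0], "spin": 0}, {"slide": [0, -0.012, 0], "spin": 0}, {"slide": [0, -0.012, 0], "spin": 0}, {"slide": [0, -0.012, 0], "spin": 0}, {"slide": [0, -0.01, 0], "spin": 0}, {"slide": [0, -0.01, 0], "spin": 0}, {"slide": [0, -0.01, 0], "spin": 0}, {"slide": [0, -0.01, 0], "spin": 0}, {"slide": [0, -0.01, 0], "spin": 0}, {"slide": [0, -0.01, 0], "spin": 0}, {"slide": [0, -0.01, 0], "spin": 0}, {"slide": [0, -0.01, 0], "spin": 0}]}}

```text
t: 3.1
eef_pos: [460.2, -71.1, 50.6]
tcp_rot: [-3.142, 0.0, 0.658]
ft_force: [-0.3, -1.2, 0.7]
opening: 0.005
grip_force: 0.6
```

Emit:
{"fn": "carry_out", "kwargs": {"moves": [{"slide": [0, -0.01, 0], "spin": 0}, {"slide": [0, -0.01, 0], "spin": 0}, {"slide": [0, -0.01, 0], "spin": 0}, {"slide": [0, -0.008, 0], "spin": 0}, {"slide": [0, -0.006, 0], "spin": 0}, {"slide": [0, -0.004, 0], "spin": 0}, {"slide": [0, 0, 0], "spin": 0}]}}

```text
t: 3.68
eef_pos: [448.6, -56.0, 50.6]
tcp_rot: [-3.141, 0.0, 0.658]
ft_force: [1.1, -0.6, -0.4]
opening: 0.005
grip_force: 0.0
```

Emit:
{"fn": "carry_out", "kwargs": {"moves": [{"slide": [0, 0.03, 0], "spin": 0}, {"slide": [0, 0.09, 0], "spin": 0}, {"slide": [0, 0.09, 0], "spin": 0}, {"slide": [0, 0.09, 0], "spin": 0}, {"slide": [0, 0.09, 0], "spin": 0}, {"slide": [0, 0, 0], "spin": 0}]}}

```text
t: 4.18
eef_pos: [548.4, -185.3, 50.8]
tcp_rot: [3.137, -0.002, 0.655]
ft_force: [-1.1, 0.4, -1.1]
opening: 0.005
grip_force: 0.0
```

```bash
python3 - <<'E'
from h import *
snap("top","pics/t2.png")
a=cv2.imread("pics/t2.png")[182:297,290:400]
cv2.imwrite("pics/t2c.png",cv2.resize(a,None,fx=5,fy=5,interpolation=cv2.INTER_CUBIC)); print(state()["eef_pos"])
E
```

```text
[ 546.02363925 -182.86150682   50.36559658]
```

View pics/t2c.png

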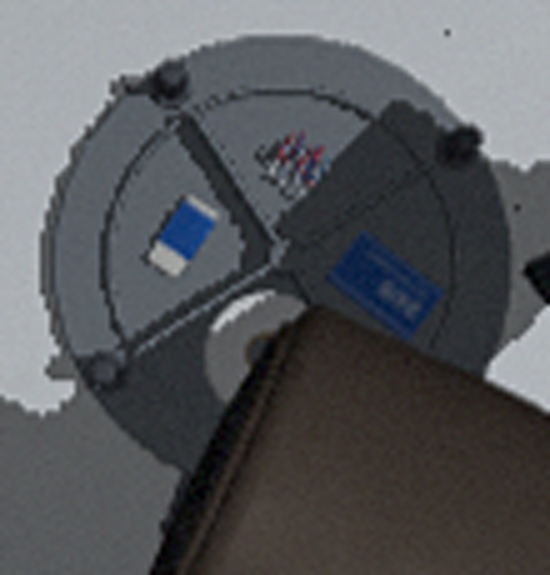

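The arm hides the lower right part. Post tops can be seen at about (463,140), (170,80) and (105,368). The roll's left edge is at x≈205 and its top edge at y≈290, which puts its centre near (268,353).

```bash
python3 - <<'E'
from m import *
c=np.array([536.2,21.7])
for p in [(463,140),(170,80),(105,368),(268,353)]:
    d=f(*p,84)[:2]-c; print(np.hypot(*d),np.degrees(np.arctan2(d[1],d[0]))%360)
E
```

```text
115.93184253016813 302.85013527791824
114.07748535926723 33.546653115362425
115.34006095548915 122.61150812342098
54.41720981129923 170.05852792465183
```

Emit:
{"fn": "carry_out", "kwargs": {"moves": [{"slide": [0, -0.09, 0], "spin": 0}, {"slide": [0, -0.09, 0], "spin": 0}, {"slide": [0, -0.09, 0], "spin": 0}, {"slide": [0, -0.08, 0], "spin": 0}, {"slide": [0, -0.01, 0], "spin": 0}, {"slide": [0, -0.01, 0], "spin": 0}, {"slide": [0, -0.01, 0], "spin": 0}, {"slide": [0, -0.008, 0], "spin": 0}, {"slide": [0, -0.008, 0], "spin": 0}, {"slide": [0, -0.008, 0], "spin": 0}, {"slide": [0, -0.008, 0], "spin": 0}, {"slide": [0, -0.008, 0], "spin": 0}]}}

```text
t: 5.23
eef_pos: [441.6, -46.8, 50.6]
tcp_rot: [3.141, -0.0, 0.658]
ft_force: [0.8, -0.1, -0.0]
opening: 0.006
grip_force: 0.6
```

Emit:
{"fn": "carry_out", "kwargs": {"moves": [{"slide": [0, -0.007, 0], "spin": 0}, {"slide": [0, -0.005, 0], "spin": 0}, {"slide": [0, 0, 0], "spin": 0}, {"slide": [0, 0, 0], "spin": 0}]}}

```text
t: 5.57
eef_pos: [438.2, -42.8, 50.6]
tcp_rot: [-3.141, 0.0, 0.658]
ft_force: [-0.1, 0.6, -0.3]
opening: 0.002
grip_force: 0.0
```

Emit:
{"fn": "carry_out", "kwargs": {"moves": [{"slide": [0, -0.004, 0], "spin": 0}, {"slide": [0, -0.004, 0], "spin": 0}, {"slide": [0, 0, 0], "spin": 0}, {"slide": [0, 0, 0], "spin": 0}, {"slide": [0, 0.03, 0], "spin": 0}, {"slide": [0, 0.08, 0], "spin": 0}, {"slide": [0, 0.08, -0.05], "spin": 0}, {"slide": [0, 0.04, -0.09], "spin": 0}, {"slide": [0, 0, -0.1], "spin": 0}, {"slide": [0, 0, -0.1], "spin": 0}, {"slide": [-0.06, 0.07, 0], "spin": 0}, {"slide": [-0.06, 0.07, 0], "spin": 0}]}}

```text
t: 6.57
eef_pos: [490.1, -187.9, 189.4]
tcp_rot: [3.137, -0.002, 0.661]
ft_force: [1.1, 0.3, 0.6]
opening: 0.003
grip_force: 0.0
```

Emit:
{"fn": "carry_out", "kwargs": {"moves": [{"slide": [-0.06, 0.07, 0], "spin": 0}, {"slide": [-0.06, 0.07, 0], "spin": 0}, {"slide": [-0.06, 0.07, 0], "spin": 0}, {"slide": [-0.06, 0.07, 0], "spin": 0}, {"slide": [-0.06, 0.07, 0], "spin": 0}, {"slide": [-0.06, 0.07, 0], "spin": 0}, {"slide": [-0.06, 0.07, 0], "spin": 0}, {"slide": [0, 0, 0], "spin": 0}]}}

```text
t: 7.23
eef_pos: [474.7, -451.1, 186.0]
tcp_rot: [3.14, 0.001, 0.654]
ft_force: [-0.8, -0.2, -0.3]
opening: 0.004
grip_force: 0.0
```

```bash
python3 - <<'E'
from h import *
snap("top","pics/t3.png")
a=cv2.imread("pics/t3.png")[182:297,290:400]
cv2.imwrite("pics/t3c.png",cv2.resize(a,None,fx=5,fy=5,interpolation=cv2.INTER_CUBIC)); print(state()["eef_pos"])
E
```

```text
[ 474.91876026 -448.2159999   185.8172598 ]
```

View pics/t3c.png

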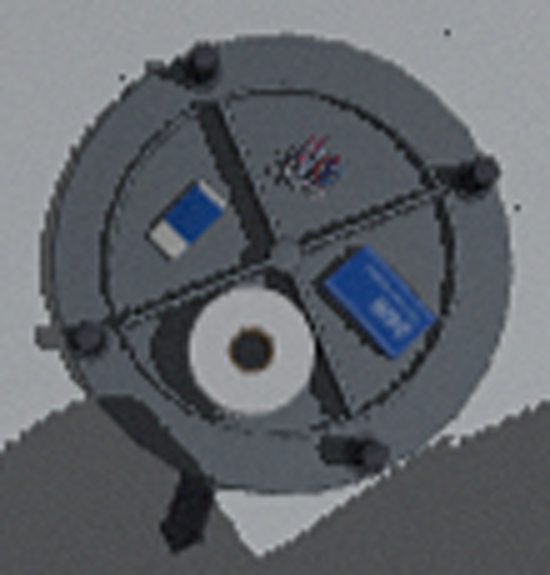

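The view is clear. The roll centre is at (251,350), the posts are at (203,62), (480,172), (370,453) and (87,338), and the pointer tip is at (178,551).

```bash
python3 - <<'E'
from m import *
rep([(203,62),(480,172),(370,453),(87,338)],(251,350),tip=(178,551))
E
```

```text
centres [535.67002885  21.79476265] [535.64325023  21.64714281]
post (array([641.,  67.]), np.float64(114.9), np.float64(23.0))
post (array([582., -85.]), np.float64(116.0), np.float64(-66.7))
post (array([430., -23.]), np.float64(115.2), np.float64(-156.9))
post (array([490., 129.]), np.float64(116.3), np.float64(113.1))
roll (array([484.,  40.]), np.float64(54.7), np.float64(160.3)) tip (array([373.,  78.]), np.float64(172.0), np.float64(160.8))
```

```bash
python3 -c "
from cell import job_done; print(job_done())"
```

```text
the job is handed in; nothing more can be done
None
```

The roll of labels now stands in line with the pointer, about 0.5° off by the camera, with the arm withdrawn and the job handed in at about 7 s on the robot's clock.

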